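Offer up the bridge to a ukulele body

ROBOT

A 6-joint arm with a two-finger parallel gripper is mounted at the origin on the work surface. World frame = base frame: x ahead of the robot, y to its left, z up, the work surface at z = 0. Lengths are in mm, angles in rad, forces in N, time in s.
With the tool pointing down it reaches from about 300 to 775 mm from the base axis. Payload 14.6 kg.
Tool frame: the origin (TCP) lies on the centre line of the jaws, within the pads' length; the fingertips stand 22 mm ahead of it and the grasp point (between the pads) lies 3 mm ahead of it (manip.tcp_to_tips is the distance from the TCP to the fingertips, in mm); z points along the fingers, y is the direction in which the jaws open and shut (so a half turn about z gives the same grasp; the last joint's range is limited). The gripper opens to 94 mm and grips with 3 to 60 N. Pads are 16 mm wide; open, the fingers measure 119 mm over their backs; the gripper's body (75 mm by 177 mm) begins 78 mm behind the grasp point.
Start: joints at [-1.342, 0.3, 1.521, -0, 1.321, -0.067], TCP at [160.321, -526.105, 227.446] pointing down, gripper open.
Joint ranges: [-3.03, 3.03], [-0.79, 2.21], [0.23, 2.52], [-1.04, 4.18], [0, 3.07], [-2.55, 2.55]. Speed limits (rad/s): [2.22, 2.22, 2.57, 3.14, 3.14, 3.14].

INTERFACE

Orientations are given as [roll, pitch, yaw] about the fixed x, y, z axes, in that order (R = Rz(yaw) Ry(pitch) Rx(roll)).
In Python, from cell import manip, vision, workorder gives the robot as it stands.
- The arm moves only by the tool carry_out, never from a script. Its argument "deltas" is a list of rows, each a list of 3 entries, a list of its own where there are three numbers: the shift along the tool's x, y, z in cm, then the turn about the tool's z in degrees, then the opening, from 0 (shut) to 1 (fully open). A call has 1 to 20 rows; each row shifts and turns the commanded pose from where the row before left it, along the tool's axes as they then stand; what a row does not reach is not made up. A row lasts 1/12 s, in which the tool goes at most 41.7 mm and 7.16 degrees, less where a joint would pass 70% of its speed; a pose out of reach is approached as far as the arm can. A call with a gripper value outside its range is refused whole. The fingers move at their own pace and stop on an object; "grip_force" is the grip in N (left out, the last holds). Time passes only in rows, so rows that do not move let the fingers close. It gives the time, the measured TCP pose, the force and the opening at its end, in the units of the state.
- manip.read_state(): the state, without advancing time (a new reading comes with each control period).
- vision.camera(name): name is "side" or "top" or "wrist"; returns (picture, depth): 480x640x3 uint8, red, green, blue; 480x640 float32, mm along the optical axis (not along the pixel's ray), 0 where there is no reading.
- vision.calibration(name): a dict with "mtx" (3x3 intrinsics, pixels), "eye" and "orientation" of the camera in the world. Camera axes: x right, y down, z forward; pixel columns grow to the right and rows downward; lengths in mm; the calibration is good to about 2 mm. A picture is of the moment at which its call begins: read the wrist's pose just before it. calibration takes no time and is no camera call; for the wrist camera it gives the pose at the moment of the call.
- workorder.sign_off(): hands the job in, once; it reports no verdict.
The state is a dict: "clock": time; "joints": joint angles; "qd": joint speeds; "effort": joint torques, N m; "eef_pos": TCP position; "eef_rot": TCP orientation; "wrist_force": force on the tool from outside, world axes, zero at the start; "moment": the same for the moment, N m; "finger_gap": finger opening in mm.
Only numpy, scipy, OpenCV 4.12 (cv2) and the standard library are available. Lean on these libraries where they do the work, as an engineer would, in place of code of your own. Each camera call takes 0.05 s, during which the arm holds its last target.

TASK

First slide the unfinished ukulele body along the bench until its neck end is up against the wooden bench stop. Then pick up the dark wooden bridge, carry it over the top of the clamp rack without touching the rack, and finish still holding it, level and still, about a centimetre above its marked outline on the ukulele's top, centred on the outline and lined up with it. Neither the bridge nor the gripper may be touching the ukulele at the end, the bridge must never touch the ukulele's top, and the glue bottle, hammer and jar must be left where they are.

Things in the scene. Friction and masses are not known exactly. Their poses are not given: they have to be found in the camera images.
- uke: Loose neckless ukulele body, 0.4 kg, 243 mm long (y), 156 mm wide at the rounded tail (-y), 118 mm at the upper part, 60 mm deep; flat pale top with a black 50 mm sound hole at y = +30 mm. Origin: underside, on the centreline, 120 mm from the neck end. x across, y to the neck end, z up. Lies flat, neck end 50 to 110 mm short of the stop, up to 0.12 rad off square.
- neck_end (a point): Middle of the flat neck end of the ukulele body (a face 56 mm wide and 60 mm high, facing the body's +y), 30 mm above the bench. Axes as the ukulele body.
- tail (a point): Middle of the tail end of the ukulele body, 30 mm above the bench; the tail is an upright arc of radius 78 mm, facing -y. Axes as the ukulele body.
- seat (a point): Centre of the bridge's marked outline on the ukulele's top, at the top surface (60 mm above the bench): a brown patch with dark edges, 86 mm along x by 24 mm along y, on the widest part of the body, 73 mm from the tail. Axes as the ukulele body.
- stop_face (a point): Middle of the face of the fixed wooden bench stop that the ukulele must meet, 30 mm above the bench. The stop is a bar 220 mm long (x), 26 mm thick, 45 mm high. The face looks to this frame's -y, towards the ukulele; x runs along the bar, z up.
- clamp_rack: Fixed plywood block 240 mm (x) by 44 mm (y) by 28 mm high with three upright steel bar clamps, the tallest reaching 150 mm above the bench. It stands just behind the stop, between the ukulele and the bridge. Origin: centre of its underside; z up.
- bridge: Loose dark wooden bridge, 35 g: a bar 86 mm long (x), 24 mm wide (y), 7 mm thick at its ends; the middle 60 mm is 12 mm thick with straight sides; a white saddle 56 mm long, 3 mm wide on top rises to 15 mm. Same either way round. Lies flat on the bench beyond the clamp rack, saddle up. Origin: centre of its underside; z up.
- glue: White glue bottle, 56 mm across, 130 mm high, standing; leave it alone. Origin: centre of its underside.
- mallet: Hammer, 260 mm long (x), lying on the bench beyond the ukulele; leave it alone. Origin: on the bench under it.
- jar: Amber glass jar, 68 mm across, 75 mm high, standing; leave it alone. Origin: centre of its underside.
Not all that is in view belongs to the job. Of the things like the bridge, leave any that is blue or purple; of the rest the smaller one is meant.

How it is judged:
By the outcome, as a careful person would: the job done as asked, in the order asked, and still so for the second after the job is handed in, while the arm keeps its last pose, push and grip.
It also fails if it takes over 64 s, if anything falls off the work surface, if the arm or the gripper's body presses on something with over 40 N, if the wrist force passes 120 N, or if a joint passes its speed limit or range.

## Working session

There is one attempt and no reset: what is moved stays moved. The work goes in short steps, Python scripts to look and compute and a tool call to move; the robot and the scene stay as the last step left them, time stands still between calls to the robot, and variables do not carry over. Pictures are saved under pics/ and viewed, and the job is handed in when it is done.

Besides the shell and the picture viewer there is one more tool, called after "Request:" by a JSON object that holds its "api" and its "payload". carry_out: Moves the arm, as the interface text tells. Its arguments: {"type":"object","properties":{"deltas":{"type":"array","items":{"type":"array"}},"grip_force":{"type":"number"}},"required":["deltas"]}

```bash
ls; mkdir -p pics; cat > h.py <<'E'
import numpy as np, cv2
from cell import manip, vision, workorder
def snap(n,f):
    c=vision.calibration(n); p,d=vision.camera(n)
    cv2.imwrite('pics/'+f+'.png',p[:,:,::-1]); np.savez('pics/'+f,p=p,d=d,m=c['mtx'],e=c['eye'],o=np.array(c['orientation']))
    return p,d,c
def load(f): return np.load('pics/'+f+'.npz')
def R_of(o):
    o=np.array(o,float)
    if o.shape==(3,3): return o
    r,p,y=o; c,s=np.cos,np.sin
    return np.array([[c(y),-s(y),0],[s(y),c(y),0],[0,0,1]])@np.array([[c(p),0,s(p)],[0,1,0],[-s(p),0,c(p)]])@np.array([[1,0,0],[0,c(r),-s(r)],[0,s(r),c(r)]])
def ray(L,uv,z):
    uv=np.atleast_2d(uv).astype(float); R=R_of(L['o']); 
    d=(np.linalg.inv(L['m'])@np.c_[uv,np.ones(len(uv))].T).T@R.T
    t=(z-L['e'][2])/d[:,2]; return L['e']+d*t[:,None]
def cloud(L):
    v,u=np.mgrid[:480,:640]; d=L['d']
    q=np.stack([u,v,np.ones_like(u)],-1)@np.linalg.inv(L['m']).T*d[...,None]
    P=q@R_of(L['o']).T+L['e']; P[d<=0]=np.nan; return P
E
python3 - <<'E'
from h import *
print(manip.read_state())
for n in ['top','side','wrist']:
    p,d,c=snap(n,n+'0'); print(n,c)
E
```

```text
pics
{'clock': 0.0, 'joints': array([-1.34156340e+00,  3.00490654e-01,  1.52162328e+00, -2.17532517e-05,
        1.32069186e+00, -6.66176809e-02]), 'qd': array([ 0.00071888, -0.00044453,  0.00101208, -0.00112949,  0.0016902 ,
        0.00139825]), 'effort': array([ 8.44943643e-04, -5.31805515e+01, -3.52733016e+01,  7.08505232e-02,
        2.44133722e-02, -7.73636907e-05]), 'eef_pos': array([ 160.27978793, -525.86349711,  226.85773937]), 'eef_rot': array([-3.14038080e+00, -5.97335917e-05,  2.95855964e-01]), 'wrist_force': array([-0.21005832,  0.50021349, -0.13287001]), 'moment': array([ 0.03722812, -0.02385633, -0.03399041]), 'finger_gap': 94.12144313549605}
top {'mtx': array([[475.73015727,   0.        , 307.9488331 ],
       [  0.        , 475.73015727, 244.70429823],
       [  0.        ,   0.        ,   1.        ]]), 'eye': array([452.74835488,  77.2338014 , 918.15448467]), 'orientation': array([-3.05081615, -0.04644267, -1.55107102])}
side {'mtx': array([[522.3566612 ,   0.        , 311.71516337],
       [  0.        , 522.3566612 , 236.06742648],
       [  0.        ,   0.        ,   1.        ]]), 'eye': array([498.28908305, 812.33619805, 777.65456093]), 'orientation': array([-2.31942888e+00,  1.41304649e-03, -3.09293138e+00])}
wrist {'mtx': array([[392.60545617,   0.        , 314.98035134],
       [  0.        , 392.60545617, 240.14700563],
       [  0.        ,   0.        ,   1.        ]]), 'eye': array([ 234.5921047 , -504.08327033,  383.78105154]), 'orientation': array([ 2.87285436e+00, -9.13061143e-05, -1.27493899e+00])}
```

View pics/top0.png

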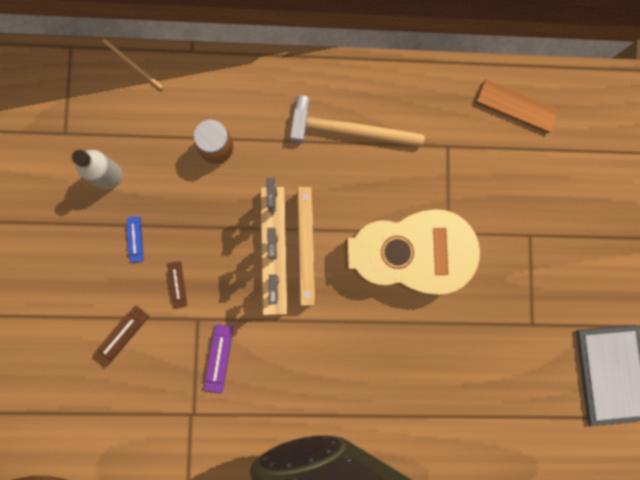

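View pics/side0.png

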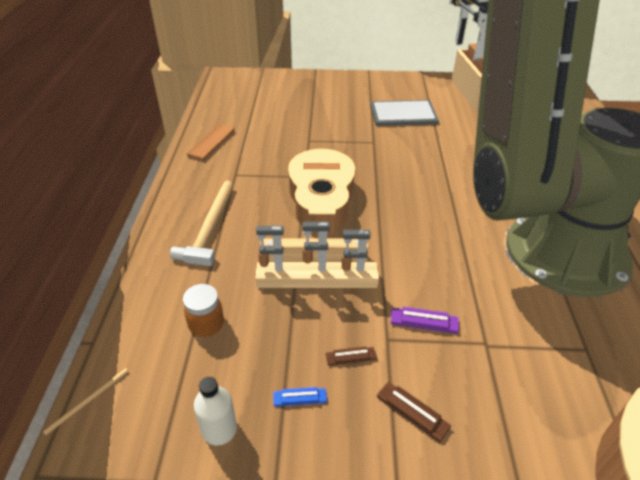

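View pics/wrist0.png

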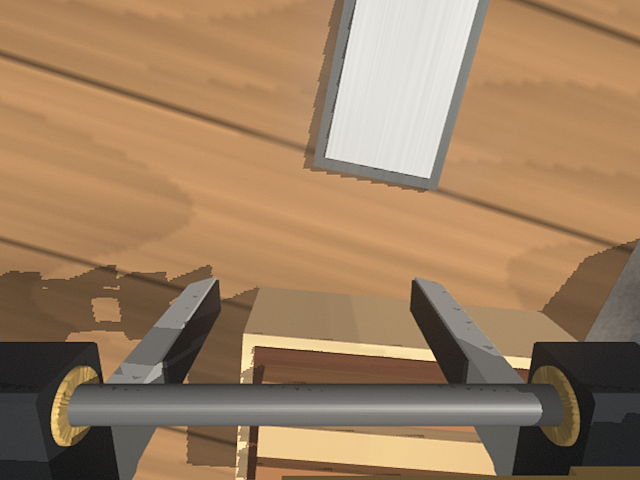

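Candidates in the top view are a small dark bar (177,284), a large dark bar (122,335), a blue one (135,239) and a purple one (219,358). The small dark bar fits, because it isn't blue or purple and is the smaller of the other two. I'll confirm that with a crop and measure.

```bash
cat > meas.py <<'E'
from h import *
def comp(mask,pt=None):
    n,l,s,c=cv2.connectedComponentsWithStats(mask.astype(np.uint8))
    return n,l,s,c
def rect(L,mask,z):
    cs,_=cv2.findContours(mask.astype(np.uint8),cv2.RETR_EXTERNAL,cv2.CHAIN_APPROX_NONE)
    c=max(cs,key=cv2.contourArea)[:,0,:]
    P=ray(L,c,z)[:,:2].astype(np.float32)
    return cv2.minAreaRect(P),P
E
python3 - <<'E'
from meas import *
L=load('top0'); p=L['p']; P=cloud(L)
hsv=cv2.cvtColor(p,cv2.COLOR_RGB2HSV)
crop=p[220:380,80:250]; cv2.imwrite('pics/crop0.png',cv2.resize(crop,None,fx=4.5,fy=3.7,interpolation=cv2.INTER_CUBIC)[:600,:800,::-1])
for u,v in [(177,284),(122,335),(135,239),(398,225),(440,250),(352,253),(306,250),(275,250),(271,195),(272,240),(272,290),(178,320)]:
    print((u,v),hsv[v,u],P[v,u].round(1))
# rack/stop/uke height stats
g=P[180:320,255:320]; 
for nm,(u0,u1) in dict(rack=(255,292),stop=(296,318)).items():
    q=P[180:320,u0:u1].reshape(-1,3)
    for lo,hi in [(20,35),(38,55),(60,170)]:
        k=q[(q[:,2]>lo)&(q[:,2]<hi)]
        if len(k): print(nm,lo,hi,len(k),k.min(0).round(1),k.max(0).round(1))
E
```

```text
(177, 284) [ 14  56 187] [456.2 281.4  11.2]
(122, 335) [ 12  92 136] [360.6 376.6  14.9]
(135, 239) [118  80 186] [539.4 364.1   9.1]
(398, 225) [ 21 104 247] [ 572.1 -126.    59.6]
(440, 250) [ 13 161 198] [ 527.7 -203.6   60.8]
(352, 253) [ 20 108 244] [518.5 -41.6  59.8]
(306, 250) [ 17 125 238] [523.2  41.6  44.8]
(275, 250) [ 16  71 132] [513.7  96.1 148.3]
(271, 195) [ 15  33 140] [606.  105.4 137.2]
(272, 240) [ 14  42 115] [529.7 101.3 149.4]
(272, 290) [ 16  34 126] [449.   99.8 129.2]
(178, 320) [ 15 146 140] [388.7 278.8   1.2]
rack 20 35 2166 [403.9  77.5  21.2] [643.8 130.7  31.6]
rack 38 55 10 [463.5  91.7  39.1] [620.6 109.4  54.4]
rack 60 170 870 [427.6  91.4  61.8] [634.  114.3 151.9]
stop 20 35 27 [449.5  52.3  20. ] [612.7  59.9  34.5]
stop 38 55 1651 [424.2  26.6  38.2] [641.6  60.7  49. ]
```

View pics/crop0.png

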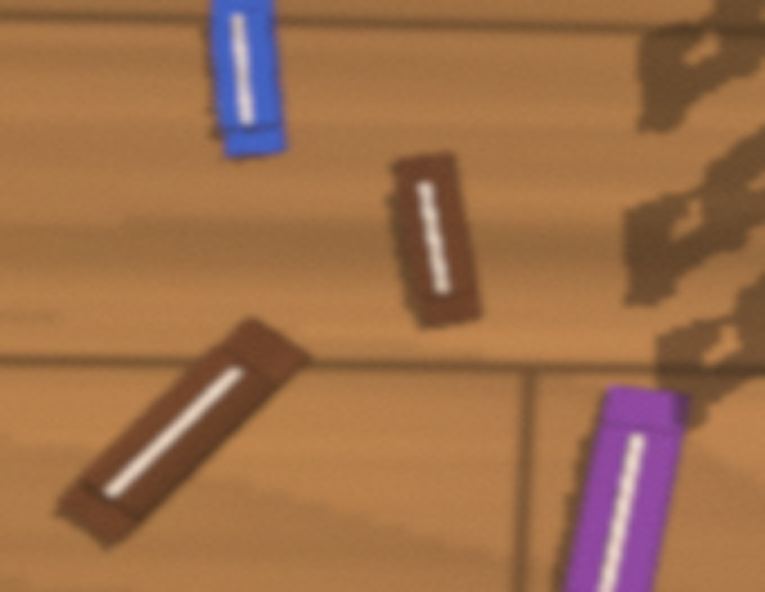

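```bash
cat >> meas.py <<'E'
def axis(r):
    b=cv2.boxPoints(r); e=b[1]-b[0]; f=b[2]-b[1]
    a=e if np.hypot(*e)>np.hypot(*f) else f
    return np.degrees(np.arctan2(a[1],a[0]))
def uke(L):
    p=L['p']; hsv=cv2.cvtColor(p,cv2.COLOR_RGB2HSV).astype(int); P=cloud(L)
    out={}
    # sides
    H=hsv
    m=(np.abs(P[...,2]-60)<8)&(P[...,1]<28)&(P[...,0]>350)&(P[...,0]<700)
    m=cv2.morphologyEx(m.astype(np.uint8),cv2.MORPH_OPEN,np.ones((3,3)))
    n,l,s,c=comp(m); i=1+np.argmax(s[1:,4]); m=(l==i)
    cs,_=cv2.findContours(m.astype(np.uint8),cv2.RETR_EXTERNAL,cv2.CHAIN_APPROX_NONE)
    ct=max(cs,key=cv2.contourArea); full=np.zeros(m.shape,np.uint8); cv2.drawContours(full,[ct],-1,1,-1)
    out['outline']=ray(L,ct[:,0,:],60)[:,:2]
    inn=cv2.erode(full,np.ones((7,7)))>0
    pm=inn&(hsv[...,1]>135)&(hsv[...,2]>90)
    n,l,s,c=comp(pm); i=1+np.argmax(s[1:,4]); r,Q=rect(L,l==i,60); out['patch']=r
    hm=inn&(hsv[...,2]<95)
    n,l,s,c=comp(hm); i=1+np.argmax(s[1:,4]); r2,Q=rect(L,l==i,60); out['hole']=r2
    return out
E
python3 - <<'E'
from meas import *
L=load('top0'); p=L['p']; P=cloud(L)
hsv=cv2.cvtColor(p,cv2.COLOR_RGB2HSV).astype(int)
o=uke(L)
for k in ['patch','hole']: print(k,o[k],axis(o[k]))
v=np.array(o['hole'][0])-np.array(o['patch'][0]); print('axis hole-patch deg',np.degrees(np.arctan2(v[1],v[0])),np.hypot(*v))
O=o['outline']; print(O.min(0),O.max(0))
th=np.arctan2(v[1],v[0]); a=np.array([np.cos(th),np.sin(th)]); s=(O-np.array(o['patch'][0]))@a; print('extent',s.min(),s.max())
# stop
m=(np.abs(P[...,2]-45)<6)&(P[...,1]>10)&(P[...,1]<75)&(P[...,0]>400)
n,l,s,c=comp(m); i=1+np.argmax(s[1:,4]); r,Q=rect(L,l==i,45); print('stop',r,axis(r))
print(cv2.boxPoints(r))
# bridge
sub=np.zeros(hsv.shape[:2],bool); sub[255:315,160:195]=True
bm=sub&((P[...,2]>4))
r,Q=rect(L,bm,7); print('bridge(depth)',r,axis(r),bm.sum())
bm=sub&(hsv[...,2]<90)
bm=cv2.morphologyEx(bm.astype(np.uint8),cv2.MORPH_CLOSE,np.ones((7,7)))
r,Q=rect(L,bm,7); print('bridge(col)',r,axis(r))
L2=load('side0');h2=cv2.cvtColor(L2['p'],cv2.COLOR_RGB2HSV).astype(int)
sub=np.zeros(h2.shape[:2],bool); sub[340:372,320:382]=True
bm=sub&(h2[...,2]<90); bm=cv2.morphologyEx(bm.astype(np.uint8),cv2.MORPH_CLOSE,np.ones((7,7)))
r,Q=rect(L2,bm,7); print('bridge side',r,axis(r))
P2=cloud(L2); print(np.nanmax(P2[220:290,250:385,2]))
E
```

```text
patch ((526.1008911132812, -204.3125457763672), (84.96520233154297, 24.166324615478516), 2.369715929031372) 2.369707
hole ((513.6464233398438, -113.56645965576172), (3.109537363052368, 8.865049362182617), 76.1560287475586) -13.843938
axis hole-patch deg 97.81474982378822 91.59675711360057
[ 448.95100145 -274.90083009] [602.16788263 -32.08943388]
extent -71.39254134844802 172.69443692605466
stop ((532.6263427734375, 43.33343505859375), (217.1914520263672, 26.00511932373047), 2.612367868423462) 2.6123693
[[423.55084   51.372833]
 [424.73615   25.394745]
 [641.70184   35.294037]
 [640.51654   61.272125]]
bridge(depth) ((457.0436706542969, 283.96295166015625), (85.66242218017578, 25.130386352539062), 10.912278175354004) 10.912262 578Traceback (most recent call last):
  File "<stdin>", line 19, in <module>
  File "meas.py", line 7, in rect
    c=max(cs,key=cv2.contourArea)[:,0,:]
      ~~~^^^^^^^^^^^^^^^^^^^^^^^^
ValueError: max() iterable argument is empty
```

The crop confirms the small dark bar at (177,284): brown with a white saddle, clearly shorter than the other dark bar. Next I'll refine the angles.

```bash
cat >> meas.py <<'E'
def uke2(L):
    """colour-based: patch and hole, on plane z=60; works on any view"""
    p=L['p']; hsv=cv2.cvtColor(p,cv2.COLOR_RGB2HSV).astype(int); P=cloud(L)
    reg=(P[...,2]>52)&(P[...,2]<68)&(P[...,1]<30)&(P[...,1]>-320)&(P[...,0]>430)&(P[...,0]<630)
    reg=cv2.morphologyEx(reg.astype(np.uint8),cv2.MORPH_CLOSE,np.ones((5,5)))
    n,l,s,c=comp(reg); i=1+np.argmax(s[1:,4]); cs,_=cv2.findContours((l==i).astype(np.uint8),cv2.RETR_EXTERNAL,cv2.CHAIN_APPROX_NONE)
    full=np.zeros(reg.shape,np.uint8); cv2.drawContours(full,cs,-1,1,-1)
    inn=cv2.erode(full,np.ones((5,5)))>0
    pale=(hsv[...,1]<128)&(hsv[...,2]>170)
    n,l,s,c=comp(inn&~pale)
    res=[]
    for i in range(1,n):
        if s[i,4]>60: r,Q=rect(L,l==i,60); res.append((s[i,4],np.round(r[0],1),np.round(r[1],1),round(float(axis(r)),2),np.round(c[i])))
    O=ray(L,max(cs,key=len)[:,0,:],60)[:,:2]
    return res,O
E
python3 - <<'E'
from meas import *
for f in ['top0','side0']:
    L=load(f); r,O=uke2(L); print(f,O.min(0),O.max(0))
    for x in r: print(x)
    # neck end edge: points with y largest
    hull=O
    c=[x for x in r if x[1][1]<-170 and max(x[2])>60]
    # symmetric axis: midpoints of x by y slices
    ys=np.arange(-240,-45,10); 
    mid=[]
    for y in ys:
        k=O[np.abs(O[:,1]-y)<5]; mid.append([(k[k[:,0]>525,0].mean()+k[k[:,0]<=525,0].mean())/2])
    print('mid slope deg (dx/dy)',np.degrees(np.arctan(np.polyfit(ys,np.ravel(mid),1)))[0], np.round(np.ravel(mid),1))
    ne=O[(O[:,1]>-60)&(np.abs(O[:,0]-520)<22)]; 
    ne=ne[ne[:,1]>-45]; print('neck edge fit deg',np.degrees(np.arctan(np.polyfit(ne[:,0],ne[:,1],1)[0])),len(ne),ne.mean(0))
    P=cloud(L); Z=P[...,2]
    m=(Z>4)&(Z<25)&(np.abs(P[...,0]-457)<60)&(np.abs(P[...,1]-284)<35)
    r,Q=rect(L,m,7); print('bridge',r,axis(r))
    print('bridge cloud mean',P[m].mean(0))
    hsv=cv2.cvtColor(L['p'],cv2.COLOR_RGB2HSV)
    w=m&(hsv[...,2]>150)&(hsv[...,1]<90); r,Q=rect(L,w,15); print('saddle',r,axis(r))
E
```

```text
top0 [ 448.95100145 -274.90083009] [603.67838892 -32.08943388]
(np.int32(651), array([ 525.3, -204.1]), array([86.8, 25.7]), 2.49, array([440., 251.]))
(np.int32(849), array([ 522.3, -124.2]), array([58.8, 59.1]), -89.67, array([397., 252.]))
mid slope deg (dx/dy) -1.8803343146364402 [526.1 526.  526.  526.  525.7 525.6 525.6 525.4 525.1 524.6 524.5 523.6
 522.5 521.9 521.3 521.6 521.5 521.6 521.4 520.6]
neck edge fit deg 4.188567422931082 24 [519.23689299 -33.47802903]
bridge ((457.0436706542969, 283.96295166015625), (85.66242218017578, 25.130386352539062), 10.912278175354004) 10.912262
bridge cloud mean [456.70331437 283.28357224   9.5712283 ]
saddle ((457.16455078125, 282.4477844238281), (55.320526123046875, 5.946667194366455), 9.912109375) 9.912089
side0 [ 449.10440269 -274.51913541] [604.25119574 -24.1322406 ]
(np.int32(186), array([ 525.7, -204.9]), array([82.8, 20.3]), 2.67, array([321., 166.]))
(np.int32(235), array([ 522.8, -124.1]), array([47.4, 47.8]), -87.32, array([321., 186.]))
mid slope deg (dx/dy) -1.8637587495893035 [527.6 527.3 526.8 526.6 526.1 527.3 526.5 525.8 526.  525.7 525.5 525.6
 523.2 522.5 522.5 522.9 522.2 522.1 522.6 522.1]
neck edge fit deg 2.6935724006221253 21 [520.48378158 -25.32216323]
bridge ((457.91937255859375, 284.4898986816406), (85.6147232055664, 29.334692001342773), 11.499698638916016) 11.499721
bridge cloud mean [458.62600784 286.66979584   9.7329699 ]
saddle ((457.0552062988281, 284.04345703125), (56.79948043823242, 8.071118354797363), 11.12435245513916) 11.124382
```

Request:
{"api": "carry_out", "payload": {"deltas": [[[2,-0.5,0],0,1],[[3.5,-0.8,0],0,1],[[3.5,-0.8,0],0,1],[[3.5,-0.9,0],0,1],[[3.5,-0.9,0],0,1],[[3.5,-0.9,0],0,1],[[3.5,-0.9,0],0,1],[[3.5,-0.9,0],0,1],[[3.5,-0.9,0],0,1],[[3.5,-0.9,0],0,1],[[3.5,-0.8,0],0,1],[[3,-0.5,0],0,1],[[1.2,-0.3,0],0,1],[[0,0,0],0,1]]}}

```text
clock: 1.32
eef_pos: [526.8, -308.8, 226.7]
eef_rot: [-3.141, 0.0, 0.299]
wrist_force: [-0.8, 0.1, -0.9]
finger_gap: 93.9
```

Request:
{"api": "carry_out", "payload": {"deltas": [[[0,0,1],-5,1],[[0,0,1.5],-6.5,1],[[0,0,1.5],-6.5,1],[[0,0,1.5],-6.5,1],[[0,0,1.5],-6.5,1],[[0,0,1.5],-6.5,1],[[0,0,1.5],-6.5,1],[[0,0,1.5],-6.5,1],[[0,0,1.5],-6.5,1],[[0,0,1.5],-6.5,1],[[0,0,1],-6.5,1],[[0,0,0],-5.5,1],[[0,0,0],0,1]]}}

```text
clock: 2.4
eef_pos: [523.8, -311.2, 71.8]
eef_rot: [-3.14, -0.001, 1.617]
wrist_force: [-0.5, -0.1, 0.3]
finger_gap: 94.2
```

```bash
cat > tgt.py <<'E'
from h import *
def go(x,y,z=None,yawdeg=None):
    s=manip.read_state(); e=s['eef_pos']; R=R_of(s['eef_rot'])
    zz=e[2] if z is None else z
    d=np.array([x,y,zz])-e; print('t',round(s['clock'],2),'pos',e.round(1),'rot',np.degrees(s['eef_rot']).round(2),'F',s['wrist_force'].round(1),'gap',round(s['finger_gap'],1),'maxj6',s['joints'].round(2))
    print('tool delta cm',(R.T@d/10).round(2))
    if yawdeg is not None: print('turn',(((np.degrees(s['eef_rot'][2])-yawdeg)+180)%360-180).round(2))
E
python3 -c "
from tgt import *
go(529.9,-309.2,57,92.4)"
```

```text
t 2.4 pos [ 523.8 -311.2   71.8] rot [-1.7992e+02 -4.0000e-02  9.2630e+01] F [-0.5 -0.1  0.3] gap 94.2 maxj6 [-0.6   0.59  1.48 -0.    1.07 -0.64]
tool delta cm [0.17 0.62 1.48]
turn 0.23
```

Request:
{"api": "carry_out", "payload": {"deltas": [[[0,0.6,1],0,1],[[0,0,1],0,1],[[0,0,1],0,1],[[1,0,0],0,1],[[1,0,0],0,1],[[0.6,0,0],0,1],[[0.4,0,0],0,1],[[0.3,0,0],0,1],[[0.3,0,0],0,1],[[0.3,0,0],0,1],[[0.3,0,0],0,1],[[0.3,0,0],0,1],[[0.3,0,0],0,1],[[0.3,0,0],0,1]]}}

```text
clock: 3.57
eef_pos: [529.2, -259.2, 42.6]
eef_rot: [3.141, 0.001, 1.613]
wrist_force: [0.4, -3.6, 1.8]
finger_gap: 93.5
```

```bash
python3 - <<'E'
from meas import *
from tgt import *
go(529.9,-205,42,92.6)
for n in ['top']:
    snap(n,n+'1'); L=load(n+'1'); r,O=uke2(L)
    for x in r: print(x)
E
```

```text
t 3.57 pos [ 529.2 -259.2   42.6] rot [1.7997e+02 3.0000e-02 9.2430e+01] F [ 0.4 -3.6  1.8] gap 93.5 maxj6 [-0.52  0.59  1.56 -0.    0.98 -0.56]
tool delta cm [5.42 0.3  0.06]
turn -0.17
(np.int32(772), array([ 525. , -194.5]), array([90.4, 29.8]), 2.15, array([435., 252.]))
(np.int32(815), array([ 522.1, -114.1]), array([58.8, 57.2]), 0.38, array([391., 252.]))
```

View pics/top1.png

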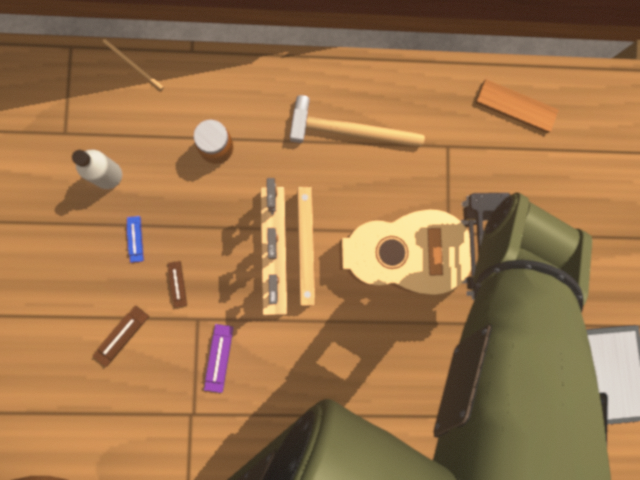

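The uke is sliding straight, about 10 mm so far. I'll keep pushing and slow down before the stop.

Request:
{"api": "carry_out", "payload": {"deltas": [[[0.4,0,0],0,1],[[0.4,0,0],0,1],[[0.4,0,0],0,1],[[0.4,0,0],0,1],[[0.4,0,0],0,1],[[0.4,0,0],0,1],[[0.4,0,0],0,1],[[0.4,0,0],0,1],[[0.4,0,0],0,1],[[0.4,0,0],0,1],[[0.3,0,0],0,1],[[0.2,0,0],0,1]]}}

```text
clock: 4.62
eef_pos: [527.2, -213.8, 42.6]
eef_rot: [3.141, 0.0, 1.614]
wrist_force: [0.2, -4.8, 3.0]
finger_gap: 93.9
```

Request:
{"api": "carry_out", "payload": {"deltas": [[[0.1,0,0],0,1],[[0.1,0,0],0,1],[[0.1,0,0],0,1],[[0.1,0,0],0,1]]}}

```text
clock: 4.95
eef_pos: [527.1, -210.2, 42.6]
eef_rot: [3.141, 0.0, 1.614]
wrist_force: [0.6, -5.8, 2.5]
finger_gap: 93.9
```

Request:
{"api": "carry_out", "payload": {"deltas": [[[0.1,0,0],0,1],[[0.1,0,0],0,1],[[0.1,0,0],0,1]]}}

```text
clock: 5.2
eef_pos: [526.9, -207.2, 42.5]
eef_rot: [3.141, 0.0, 1.613]
wrist_force: [-0.3, -5.6, 3.9]
finger_gap: 93.8
```

Request:
{"api": "carry_out", "payload": {"deltas": [[[0.1,0,0],0,1],[[0.1,0,0],0,1]]}}

```text
clock: 5.37
eef_pos: [527.0, -206.0, 42.7]
eef_rot: [3.141, 0.002, 1.614]
wrist_force: [2.6, -17.4, -0.0]
finger_gap: 93.9
```

Request:
{"api": "carry_out", "payload": {"deltas": [[[0.1,0,0],0,1],[[0,0,0],0,1]]}}

```text
clock: 5.53
eef_pos: [527.1, -205.9, 42.8]
eef_rot: [3.14, 0.003, 1.614]
wrist_force: [2.0, -18.3, -0.9]
finger_gap: 93.7
```

```bash
python3 - <<'E'
from meas import *
from tgt import *
go(529.9,-205,42,92.6)
for n in ['top','side']:
    snap(n,n+'2'); L=load(n+'2'); r,O=uke2(L)
    for x in r: print(x)
a=cv2.imread('pics/top2.png')[170:330,250:410];b=cv2.imread('pics/side2.png')[130:300,230:400]
cv2.imwrite('pics/c2.png',np.hstack([cv2.resize(a,(400,400)),cv2.resize(b,(400,400))]))
E
```

```text
t 5.53 pos [ 527.1 -205.9   42.8] rot [179.91   0.19  92.45] F [  2.  -18.3  -0.9] gap 93.7 maxj6 [-0.44  0.55  1.63 -0.    0.95 -0.48]
tool delta cm [0.08 0.28 0.08]
turn -0.15
(np.int32(763), array([ 522.8, -141.3]), array([88.5, 28.9]), 2.54, array([406., 252.]))
(np.int32(824), array([519.1, -61.7]), array([58.4, 58.8]), -88.76, array([363., 253.]))
(np.int32(375), array([ 523.4, -140.7]), array([93.6, 37.6]), 2.68, array([321., 182.]))
(np.int32(257), array([520.6, -60.5]), array([45.6, 44.1]), 2.69, array([322., 204.]))
```

View pics/c2.png

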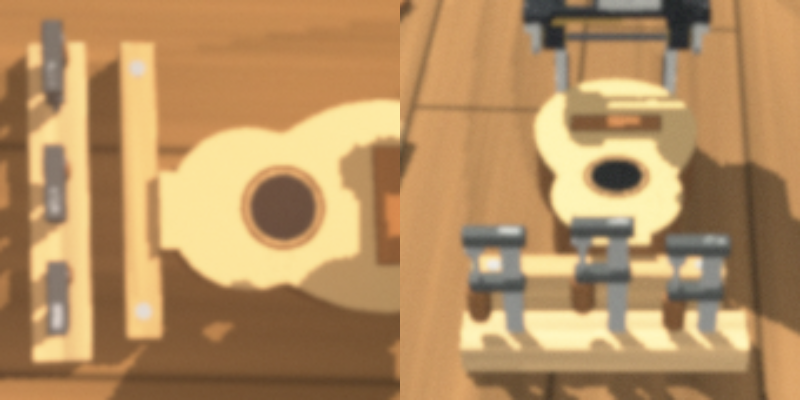

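The force jumped from 5 to 18 N with no further travel, and both views show the neck end against the stop. I'll back off, rise, and turn towards the bridge.

Request:
{"api": "carry_out", "payload": {"deltas": [[[-0.3,0,0],0,1],[[-1,0,0],0,1],[[-2,0,0],0,1],[[-1,0,-2],0,1],[[0,0,-3.5],0,1],[[0,0,-3.5],0,1],[[0,0,-3.5],0,1],[[0,0,-3.5],0,1],[[0,0,-2.5],0,1],[[0,0,-1],0,1],[[0,0,0],0,1]]}}

```text
clock: 6.55
eef_pos: [529.0, -247.4, 239.2]
eef_rot: [3.139, 0.001, 1.614]
wrist_force: [-0.4, -0.2, -0.5]
finger_gap: 94.4
```

Request:
{"api": "carry_out", "payload": {"deltas": [[[0,0,0],5,0.7],[[0,0,0],6.5,0.7],[[0,0,0],6.5,0.7],[[0,0,0],6.5,0.7],[[0,0,0],6.5,0.7],[[0,0,0],6.5,0.7],[[0,0,0],6.5,0.7],[[0,0,0],6.5,0.7],[[0,0,0],6.5,0.7],[[0,0,0],6.5,0.7],[[0,0,0],6.5,0.7],[[0,0,0],6.5,0.7],[[0,0,0],5,0.7],[[0,0,0],0,0.7]]}}

```text
clock: 7.72
eef_pos: [528.1, -246.9, 234.9]
eef_rot: [-3.139, 0.003, 0.187]
wrist_force: [0.2, 0.4, 0.5]
finger_gap: 65.8
```

```bash
python3 - <<'E'
from meas import *
from tgt import *
go(457.3,283.8,None,11.0)
for n in ['top','side']:
    snap(n,n+'3'); L=load(n+'3'); r,O=uke2(L)
    for x in r: print(x)
E
```

```text
t 7.72 pos [ 528.1 -246.9  234.9] rot [-1.7985e+02  1.6000e-01  1.0710e+01] F [0.2 0.4 0.5] gap 65.8 maxj6 [-0.5   0.37  1.41  0.    1.36  0.88]
tool delta cm [  2.91 -53.46   0.13]
turn -0.29
(np.int32(637), array([ 523.6, -141.2]), array([86.3, 25. ]), 2.43, array([406., 252.]))
(np.int32(848), array([519.8, -61.4]), array([60.1, 59.3]), 27.46, array([363., 253.]))
(np.int32(206), array([ 524.6, -142.3]), array([82.1, 18.8]), 2.68, array([321., 182.]))
(np.int32(270), array([520.9, -61.3]), array([49.4, 47.4]), 74.89, array([322., 204.]))
```

View pics/top3.png

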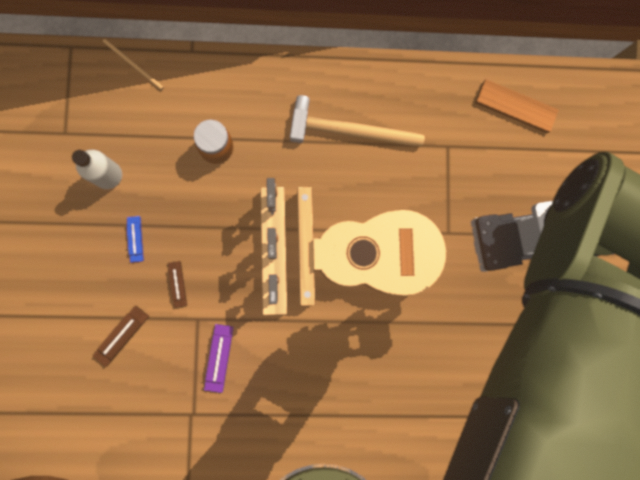

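The uke stayed put when released: seat at about (524, -142), yaw 2.5°. Now across to the bridge, above the rack.

Request:
{"api": "carry_out", "payload": {"deltas": [[[0.2,-2,0],0,0.7],[[0.2,-3.5,0],0,0.7],[[0.2,-3.5,0],0,0.7],[[0.2,-3.5,0],0,0.7],[[0.2,-3.5,0],0,0.7],[[0.2,-3.5,0],0,0.7],[[0.2,-3.5,0],0,0.7],[[0.2,-3.5,0],0,0.7],[[0.2,-3.5,0],0,0.7],[[0.2,-3.5,0],0,0.7],[[0.2,-3.5,0],0,0.7],[[0.2,-3.5,0],0,0.7],[[0.2,-3.5,0],0,0.7],[[0.2,-3.5,0],0,0.7],[[0.1,-3.5,0],0,0.7],[[0,-1.8,0],0,0.7],[[0,-0.6,0],0,0.7],[[0,0,0],0,0.7]]}}

```text
clock: 9.32
eef_pos: [455.1, 283.4, 236.6]
eef_rot: [3.141, 0.001, 0.195]
wrist_force: [0.4, -0.1, 0.3]
finger_gap: 65.9
```

```bash
python3 - <<'E'
from meas import *
from tgt import *
go(457.3,283.8,24.5,11.0)
p,d,c=snap('wrist','wrist4')
E
```

```text
t 9.32 pos [455.1 283.4 236.6] rot [1.7998e+02 8.0000e-02 1.1170e+01] F [ 0.4 -0.1  0.3] gap 65.9 maxj6 [0.49 0.26 1.55 0.   1.33 1.86]
tool delta cm [ 2.500e-01 -1.000e-02  2.121e+01]
turn 0.17
```

View pics/wrist4.png

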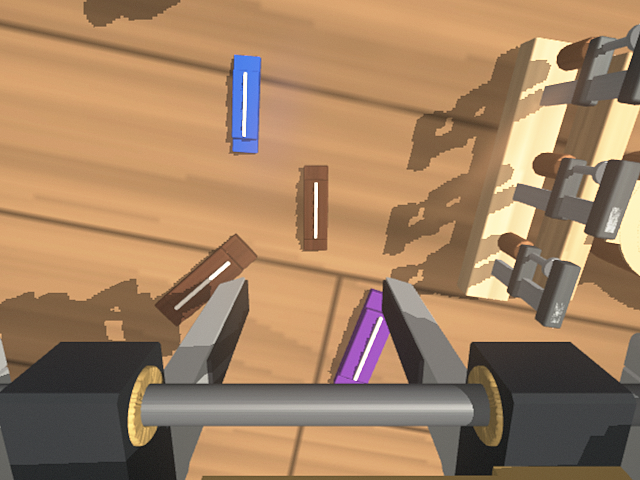

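The wrist view shows the target bridge at (315,208), between the fingers' plane and aligned with the jaws. I'll measure it here and check the purple and large bars for clearance.

```bash
python3 - <<'E'
from meas import *
from tgt import *
L=load('wrist4'); P=cloud(L); Z=P[...,2]
print(ray(L,[[315,208]],7))
hsv=cv2.cvtColor(L['p'],cv2.COLOR_RGB2HSV).astype(int)
sub=np.zeros(Z.shape,bool); sub[160:256,297:335]=1
m=sub&(Z>4)&(Z<25); r,Q=rect(L,m,7); print('bridge',r,axis(r))
w=sub&(hsv[...,2]>190)&(hsv[...,1]<70); r,Q=rect(L,w,15); print('saddle',r,axis(r),w.sum())
L=load('top3'); h=cv2.cvtColor(L['p'],cv2.COLOR_RGB2HSV).astype(int)
pu=(h[...,0]>125)&(h[...,0]<150)&(h[...,1]>100); r,Q=rect(L,pu,10); print('purple',Q.min(0),Q.max(0))
Pc=cloud(L); b=(h[...,2]<140)&(Pc[...,2]>4)&(Pc[...,2]<30)&(Pc[...,0]<450)&(Pc[...,1]>300)
r,Q=rect(L,b,10); print('large',Q.min(0),Q.max(0))
E
```

```text
[[459.38799321 283.09634278   7.        ]]
bridge ((458.17535400390625, 282.8915710449219), (85.33625793457031, 23.91063690185547), 10.71299934387207) 10.712989
saddle ((458.5035705566406, 282.4098815917969), (55.72507095336914, 2.9845221042633057), 11.141155242919922) 11.141162 220
purple [260.4812 179.2491] [381.21402 222.12006]
large [303.33115 334.2028 ] [412.00986 428.73602]
```

Request:
{"api": "carry_out", "payload": {"deltas": [[[0.3,0.1,2],0,0.7],[[0,0,3.5],0,0.7],[[0,0,3.5],0,0.7],[[0,0,3.5],0,0.7],[[0,0,3.5],0,0.7],[[0,0,2],0,0.7],[[0,0,1],0,0.7],[[0,0,0.5],0,0.7],[[0,0,0],0,0.7],[[0,0,0],0,0.7]]}}

```text
clock: 10.2
eef_pos: [459.6, 282.1, 43.7]
eef_rot: [-3.141, -0.002, 0.191]
wrist_force: [0.5, 0.6, 0.3]
finger_gap: 65.8
```

```bash
python3 - <<'E'
from meas import *
from tgt import *
go(458.3,282.7,25,11.0)
snap('wrist','wrist5'); snap('side','side5')
a=cv2.imread('pics/wrist5.png');b=cv2.imread('pics/side5.png')[290:420,270:440]
cv2.imwrite('pics/c5.png',np.hstack([cv2.resize(a,(400,300)),cv2.resize(b,(400,300))]))
E
```

```text
t 10.2 pos [459.6 282.1  43.7] rot [-1.7997e+02 -1.0000e-01  1.0940e+01] F [0.5 0.6 0.3] gap 65.8 maxj6 [ 0.48  0.5   1.71 -0.    0.93  1.86]
tool delta cm [-0.12 -0.08  1.87]
turn -0.06
```

View pics/c5.png

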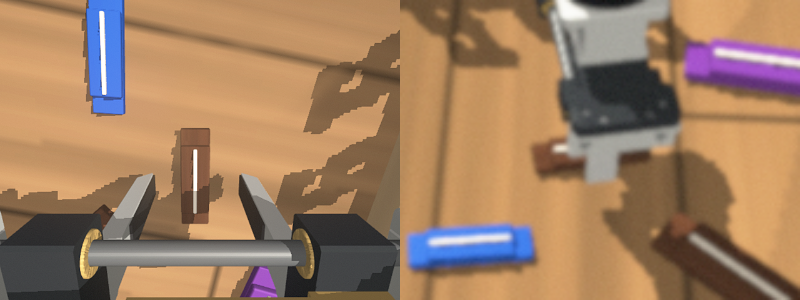

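Centred. I'll go down 1.8 cm and close.

Request:
{"api": "carry_out", "payload": {"deltas": [[[-0.1,-0.1,0.8],0,0.7],[[0,0,0.7],0,0.7],[[0,0,0.3],0,0.7],[[0,0,0],0,0.7],[[0,0,0],0,0.7]]}}

```text
clock: 10.72
eef_pos: [457.5, 283.0, 24.2]
eef_rot: [3.141, 0.001, 0.191]
wrist_force: [-0.3, -0.4, 0.3]
finger_gap: 65.6
```

Request:
{"api": "carry_out", "payload": {"deltas": [[[0,0,0],0,0.45],[[0,0,0],0,0.45],[[0,0,0],0,0.35],[[0,0,0],0,0.3],[[0,0,0],0,0.27],[[0,0,0],0,0.25],[[0,0,0],0,0.2],[[0,0,0],0,0.1],[[0,0,0],0,0],[[0,0,0],0,0],[[0,0,0],0,0],[[0,0,0],0,0]], "grip_force": 20}}

```text
clock: 11.72
eef_pos: [457.6, 283.0, 24.5]
eef_rot: [-3.142, -0.0, 0.191]
wrist_force: [-0.4, -0.7, 0.8]
finger_gap: 23.6
```

Request:
{"api": "carry_out", "payload": {"deltas": [[[0,0,-0.5],0,0],[[0,0,-1],0,0],[[0,0,-2],0,0],[[0,0,-3],0,0],[[0,0,-3],0,0],[[0,0,-3],0,0],[[0,0,-3],0,0],[[0,0,-3],0,0],[[0,0,-2],0,0],[[0,0,-1],0,0],[[0,0,-0.5],0,0],[[0,0,0],0,0]]}}

```text
clock: 12.72
eef_pos: [457.6, 283.0, 244.9]
eef_rot: [-3.141, -0.001, 0.191]
wrist_force: [-0.2, -0.5, -0.5]
finger_gap: 23.4
```

```bash
python3 - <<'E'
from meas import *
from tgt import *
go(524.1,-141.7,None,2.5)
snap('wrist','wrist6'); snap('side','side6')
a=cv2.imread('pics/wrist6.png');b=cv2.imread('pics/side6.png')
cv2.imwrite('pics/c6.png',np.hstack([cv2.resize(a,(400,300)),cv2.resize(b[150:400,200:500],(400,300))]))
E
```

```text
t 12.72 pos [457.6 283.  244.9] rot [-1.7999e+02 -4.0000e-02  1.0950e+01] F [-0.2 -0.5 -0.5] gap 23.4 maxj6 [0.49 0.26 1.53 0.   1.35 1.87]
tool delta cm [-1.540e+00  4.296e+01 -1.000e-02]
turn 8.45
```

View pics/c6.png

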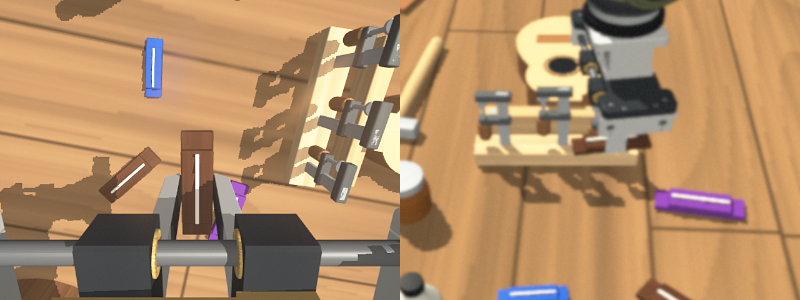

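The bridge is held level at about z = 220. I'll turn 8.5° and carry it over the rack.

Request:
{"api": "carry_out", "payload": {"deltas": [[[0,0,0],4,0],[[0,0,0],4.5,0],[[0.2,1.5,0],0,0],[[0.3,3,0],0,0],[[0.3,3,0],0,0],[[0.3,3,0],0,0],[[0.3,3,0],0,0],[[0.3,3,0],0,0],[[0.3,3,0],0,0],[[0.3,3,0],0,0],[[0.3,3,0],0,0],[[0.3,3,0],0,0],[[0.3,3,0],0,0],[[0.3,3,0],0,0],[[0.3,3,0],0,0],[[0.4,3,0],0,0],[[0.4,1.5,0],0,0],[[0.2,0.7,0],0,0],[[0,0,0],0,0],[[0,0,0],0,0]]}}

```text
clock: 14.48
eef_pos: [523.7, -140.7, 243.8]
eef_rot: [-3.141, 0.001, 0.043]
wrist_force: [-0.2, 0.3, -0.4]
finger_gap: 23.8
```

```bash
cat > fin.py <<'E'
from meas import *
from tgt import *
import sys
def hold(f,ps=None):
    L=load(f); P=cloud(L); h=cv2.cvtColor(L['p'],cv2.COLOR_RGB2HSV).astype(int)
    return L,P,h
E
python3 - <<'E'
from fin import *
go(524.1,-141.7,None,2.5)
for n in ['wrist','side','top']: snap(n,n+'7')
L,P,h=hold('wrist7')
a=cv2.imread('pics/wrist7.png');b=cv2.imread('pics/side7.png')
cv2.imwrite('pics/c7.png',np.hstack([cv2.resize(a,(400,300)),cv2.resize(b[50:300,200:500],(400,300))]))
for u,v in [(314,300),(314,220),(314,350)]: print(u,v,h[v,u],P[v,u])
E
```

```text
t 14.48 pos [ 523.7 -140.7  243.8] rot [-1.7996e+02  6.0000e-02  2.4600e+00] F [-0.2  0.3 -0.4] gap 23.8 maxj6 [-0.33  0.27  1.52  0.    1.35  1.2 ]
tool delta cm [ 0.03  0.11 -0.  ]
turn -0.04
314 300 [ 23  13 255] [ 527.12615117 -140.83282505  234.43843198]
314 220 [ 12 135 136] [ 562.78651266 -139.30250047  226.25686967]
314 350 [ 17  35 181] [ 501.15179304 -141.9332094   234.05592531]
```

View pics/c7.png

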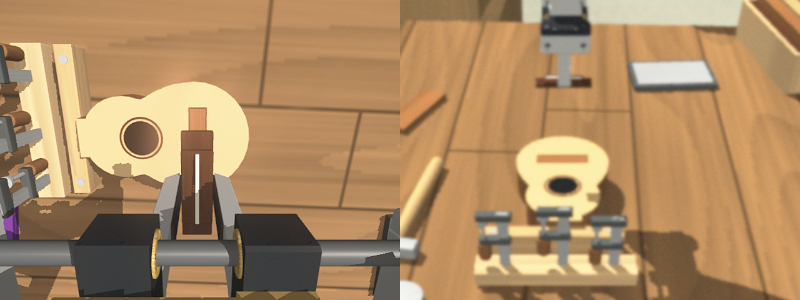

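View pics/wrist7.png

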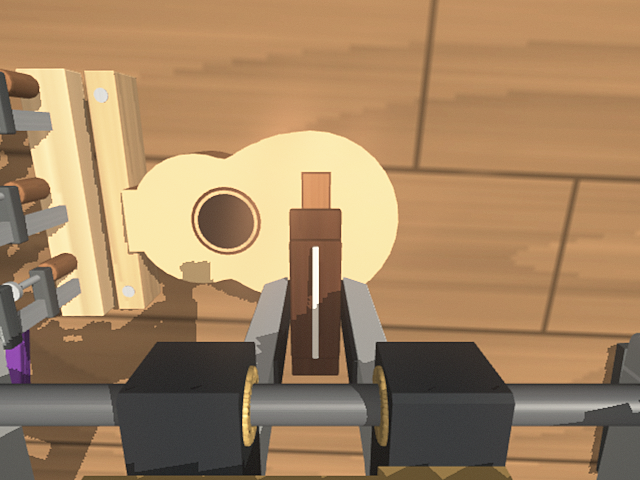

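```bash
cat >> fin.py <<'E'
def rep(f,zb,sad,pat,brg):
    """zb underside height; pixel windows (v0,v1,u0,u1)"""
    L,P,h=hold(f)
    def win(w): s=np.zeros(h.shape[:2],bool); s[w[0]:w[1],w[2]:w[3]]=1; return s
    m=win(sad)&(h[...,1]<75)&(h[...,2]>120); r,Q=rect(L,m,zb+15); print('saddle',np.round(r[0],1),np.round(r[1],1),round(axis(r),2))
    m=win(brg)&(np.abs(P[...,2]-(zb+9))<8); 
    r,Q=rect(L,m,zb+9); print('bridge',np.round(r[0],1),np.round(r[1],1),round(axis(r),2))
    m=win(pat)&(h[...,1]>125)&(np.abs(P[...,2]-60)<6); r,Q=rect(L,m,60); print('patch visible',np.round(r[0],1),np.round(r[1],1),round(axis(r),2), 'maxx end',cv2.boxPoints(r).round(1).tolist())
E
python3 - <<'E'
from fin import *
rep('wrist7',219.3,(235,370,305,325),(160,208,290,345),(200,380,284,345))
L,P,h=hold('wrist7')
print([int(P[v,315,2]) for v in range(210,375,8)])
r,O=uke2(L); 
for x in r: print(x)
E
```

```text
saddle [ 524.9 -141.4] [55.9  2.9] 2.46
bridge [ 525.9 -140.9] [84.8 28.3] 2.46
patch visible [ 552.9 -141. ] [30.7 24.2] 1.96 maxx end [[537.2000122070312, -129.5], [538.0, -153.60000610351562], [568.5999755859375, -152.60000610351562], [567.7999877929688, -128.39999389648438]]Traceback (most recent call last):
  File "<stdin>", line 4, in <module>
ValueError: cannot convert float NaN to integer
```

The bridge is within about 1 mm of the outline, needing only a 1 mm shift in -y. I'll descend partway and re-measure.

Request:
{"api": "carry_out", "payload": {"deltas": [[[0,0.1,1],0,0],[[0,0,2],0,0],[[0,0,3],0,0],[[0,0,3],0,0],[[0,0,1.5],0,0],[[0,0,0.8],0,0],[[0,0,0.3],0,0],[[0,0,0],0,0],[[0,0,0],0,0]]}}

```text
clock: 15.38
eef_pos: [524.3, -142.6, 129.4]
eef_rot: [3.141, -0.001, 0.043]
wrist_force: [0.3, 0.9, 0.2]
finger_gap: 23.9
```

```bash
python3 - <<'E'
from fin import *
go(524.1,-141.7,94.5,2.5)
for n in ['wrist','side','top']: snap(n,n+'8')
a=cv2.imread('pics/wrist8.png');b=cv2.imread('pics/side8.png')
cv2.imwrite('pics/c8.png',np.hstack([cv2.resize(a,(400,300)),cv2.resize(b[80:280,220:460],(400,300))]))
E
```

```text
t 15.38 pos [ 524.3 -142.6  129.4] rot [ 1.7997e+02 -8.0000e-02  2.4600e+00] F [0.3 0.9 0.2] gap 23.9 maxj6 [-0.33  0.39  1.65  0.    1.11  1.19]
tool delta cm [-0.02 -0.09  3.49]
turn -0.04
```

View pics/c8.png

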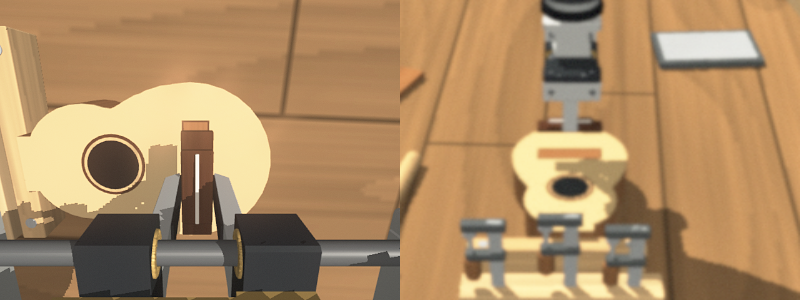

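```bash
python3 - <<'E'
from fin import *
rep('wrist8',104.9,(240,370,305,325),(180,212,285,345),(200,380,284,345))
L,P,h=hold('side8')
r,O=uke2(L); 
for x in r: print(x)
E
```

```text
saddle [ 525.6 -143.3] [55.8  2.9] 2.41
bridge [ 526.6 -142.8] [84.7 28.3] 2.45
patch visible [ 563.6 -140.3] [ 8.8 24.9] -87.55 maxx end [[558.7000122070312, -128.0], [559.7000122070312, -152.89999389648438], [568.5, -152.5], [567.5, -127.69999694824219]]
(np.int32(243), array([ 523.1, -129.6]), array([84. , 44.5]), 2.68, array([323., 183.]))
(np.int32(306), array([507.3, -70.5]), array([81. , 49.1]), 31.66, array([323., 203.]))
```

Request:
{"api": "carry_out", "payload": {"deltas": [[[0,0,0.8],0,0],[[0,0,1],0,0],[[0,0,0.7],0,0],[[0,0,0.4],0,0],[[0,0,0.2],0,0],[[0,0,0],0,0],[[0,0,0],0,0]]}}

```text
clock: 16.12
eef_pos: [523.9, -142.6, 97.5]
eef_rot: [-3.142, 0.0, 0.043]
wrist_force: [-0.2, -0.2, -0.1]
finger_gap: 23.8
```

```bash
python3 - <<'E'
from fin import *
go(524.1,-141.7,94.5,2.5)
for n in ['wrist','side','top']: snap(n,n+'9')
a=cv2.imread('pics/wrist9.png');b=cv2.imread('pics/side9.png')
cv2.imwrite('pics/c9.png',np.hstack([cv2.resize(a,(400,300)),cv2.resize(b[140:240,260:380],(400,300),interpolation=cv2.INTER_CUBIC)]))
E
```

```text
t 16.12 pos [ 523.9 -142.6   97.5] rot [-180.      0.      2.45] F [-0.2 -0.2 -0.1] gap 23.8 maxj6 [-0.33  0.43  1.67  0.    1.04  1.19]
tool delta cm [ 0.02 -0.09  0.3 ]
turn -0.05
```

View pics/c9.png

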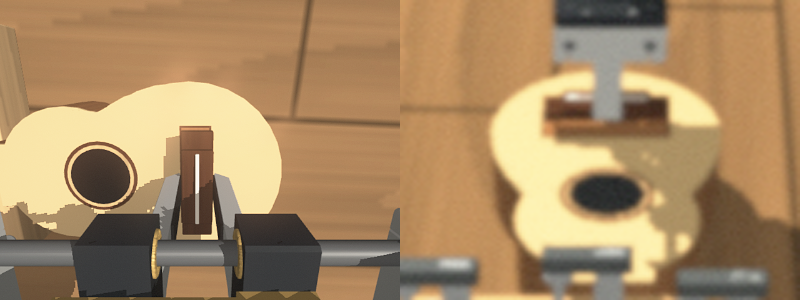

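View pics/wrist9.png

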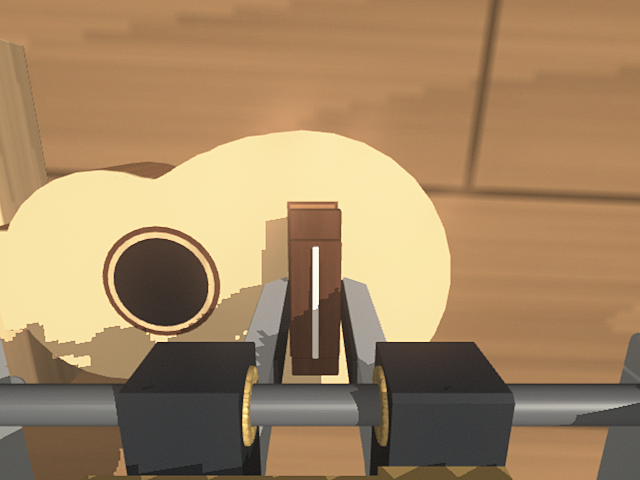

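Request:
{"api": "carry_out", "payload": {"deltas": [[[0,-0.1,0.1],0,0],[[0,0,0.1],0,0],[[0,0,0.1],0,0],[[0,0,0],0,0],[[0,0,0],0,0],[[0,0,0],0,0]]}}

```text
clock: 16.77
eef_pos: [523.8, -141.5, 94.4]
eef_rot: [3.142, 0.0, 0.043]
wrist_force: [0.2, -0.2, 0.0]
finger_gap: 23.7
```

```bash
python3 - <<'E'
from fin import *
go(524.1,-141.7,94.5,2.5)
for n in ['wrist','side','top']: snap(n,n+'10')
zb=manip.read_state()['eef_pos'][2]-24.4
rep('wrist10',zb,(240,370,305,325),(190,212,280,345),(200,380,284,345))
L,P,h=hold('wrist10')
# neck/hole: hole centre in wrist view, body frame
hm=np.zeros(h.shape[:2],bool); hm[215:345,90:230]=1; hm&=(h[...,2]<75)
r,Q=rect(L,hm,60); print('hole',r)
for v in (225,270,320,355): print(v,np.nanmedian(P[v,313:319,2]).round(1),np.nanmedian(P[v,298:306,2]).round(1),np.nanmedian(P[v,326:334,2]).round(1))
L=load('top10'); P=cloud(L)
m=(np.abs(P[...,2]-60)<6)&(P[...,1]<20)&(P[...,1]>-60)&(np.abs(P[...,0]-518)<25); print('neck max y',P[m][:,1].max())
a=cv2.imread('pics/top10.png')[170:330,250:450];b=cv2.imread('pics/wrist10.png')
cv2.imwrite('pics/c10.png',np.hstack([cv2.resize(a,(400,320)),cv2.resize(b,(400,320))]))
cv2.imwrite('pics/s10.png',cv2.imread('pics/side10.png'))
E
```

```text
t 16.77 pos [ 523.8 -141.5   94.4] rot [180.     0.     2.45] F [ 0.2 -0.2  0. ] gap 23.7 maxj6 [-0.33  0.43  1.67 -0.    1.04  1.2 ]
tool delta cm [ 0.03  0.02 -0.01]
turn -0.05
saddle [ 525.1 -142.3] [55.8  2.9] 2.44
bridge [ 526.1 -141.8] [84.7 28.3] 2.44
patch visible [ 566.3 -140.1] [ 3.5 24.7] -88.55 maxx end [[564.2000122070312, -127.80000305175781], [564.7999877929688, -152.5], [568.2999877929688, -152.39999389648438], [567.7000122070312, -127.69999694824219]]
hole ((521.20166015625, -61.781429290771484), (48.53318786621094, 48.87714385986328), 2.426515817642212)
225 76.3 76.3 76.1
270 84.2 81.3 82.4
320 84.2 80.9 81.2
355 84.6 81.4 81.4
neck max y 19.938567085148193
```

View pics/c10.png

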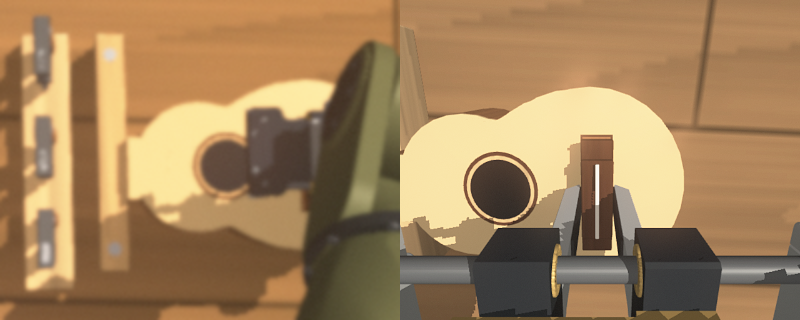

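View pics/s10.png

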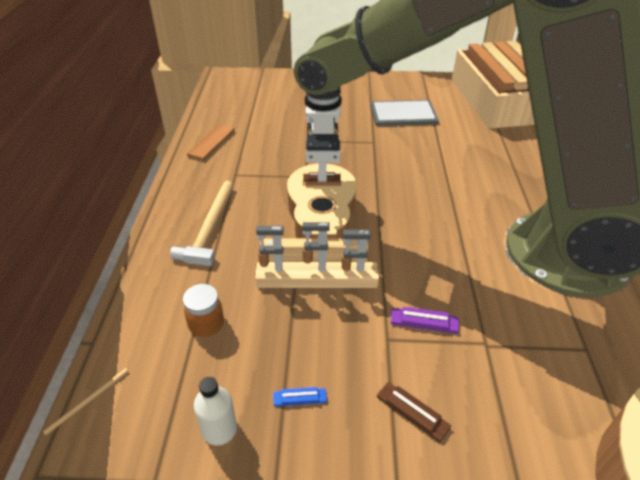

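```bash
python3 - <<'E'
from fin import *
L,P,h=hold('wrist7')
b=cv2.imread('pics/wrist7.png')[60:320,60:180]; cv2.imwrite('pics/c11.png',cv2.resize(b,None,fx=2.3*2,fy=2.3,interpolation=cv2.INTER_CUBIC))
def edge(m,z,lo=True):
    out=[]
    for v in range(80,310,6):
        us=np.where(m[v])[0]
        if len(us): out.append((v,us.min(),us.max(),ray(L,[[us.min()-.5,v]],z)[0,:2].round(1),ray(L,[[us.max()+.5,v]],z)[0,:2].round(1)))
    return out
win=np.zeros(h.shape[:2],bool); win[60:320,60:180]=1
st=win&(np.abs(P[...,2]-45)<3)
for x in edge(st,45): print('stop',x)
nk=win&(np.abs(P[...,2]-60)<3)
for x in edge(nk,60)[:12]: print('neck',x)
E
```

```text
stop (80, np.int64(84), np.int64(115), array([635.,  59.]), array([636.2,  32. ]))
stop (86, np.int64(85), np.int64(115), array([630.3,  58.7]), array([631.4,  32.4]))
stop (92, np.int64(86), np.int64(115), array([625.5,  58.4]), array([626.6,  32.9]))
stop (98, np.int64(87), np.int64(117), array([620.7,  58. ]), array([621.9,  31.6]))
stop (104, np.int64(88), np.int64(118), array([615.9,  57.7]), array([617. ,  31.2]))
stop (110, np.int64(89), np.int64(118), array([611. ,  57.4]), array([612.1,  31.6]))
stop (116, np.int64(90), np.int64(119), array([606.1,  57.1]), array([607.2,  31.2]))
stop (122, np.int64(91), np.int64(120), array([601.1,  56.8]), array([602.3,  30.8]))
stop (128, np.int64(92), np.int64(121), array([596.1,  56.4]), array([597.3,  30.4]))
stop (134, np.int64(92), np.int64(122), array([591.1,  57. ]), array([592.2,  29.9]))
stop (140, np.int64(93), np.int64(122), array([586. ,  56.7]), array([587.1,  30.4]))
stop (146, np.int64(94), np.int64(123), array([580.9,  56.3]), array([582. ,  29.9]))
stop (152, np.int64(95), np.int64(124), array([575.7,  56. ]), array([576.
[... 2602 characters left out ...]
1]))
neck (182, np.int64(140), np.int64(179), array([553. ,  11.7]), array([554.5, -22.9]))
neck (188, np.int64(137), np.int64(179), array([547.7,  14.7]), array([549.3, -22.6]))
neck (194, np.int64(121), np.int64(179), array([541.8,  29. ]), array([544. , -22.4]))
neck (200, np.int64(122), np.int64(179), array([536.6,  28.6]), array([538.8, -22.1]))
neck (206, np.int64(123), np.int64(179), array([531.3,  28.2]), array([533.4, -21.9]))
neck (212, np.int64(124), np.int64(179), array([525.9,  27.8]), array([528. , -21.6]))
neck (218, np.int64(125), np.int64(179), array([520.5,  27.3]), array([522.6, -21.3]))
neck (224, np.int64(125), np.int64(179), array([515. ,  27.8]), array([517.1, -21.1]))
```

View pics/c11.png

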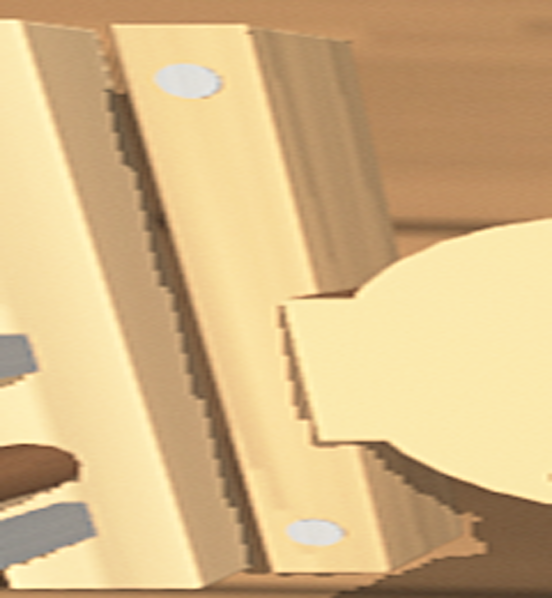

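At x ≈ 530, the neck edge (y ≈ 28.2) and the stop face (y ≈ 27.4) coincide within error. The slopes match, so the end is flush. The bridge is in place, so I'm handing in.

```bash
python3 -c "
from cell import manip,workorder
print(workorder.sign_off()); s=manip.read_state(); print(s['clock'],s['eef_pos'],s['finger_gap'])"
```

```text
the job is handed in; nothing more can be done
None
the job is handed in; nothing more can be done
```

The ukulele is up against the bench stop, and the arm is holding the small dark bridge still, about 1 cm above its outline. I handed the job in at about 16.8 s; the hand-in gives no verdict.

**Ukulele:** I pushed the tail with both open fingers. The force rose from about 5 N to 18 N as travel stopped at the bench stop. A later wrist view put the neck edge within 1 mm of the stop face and square to it.

**Bridge carry:** I gripped the bridge across its width at 20 N and carried it with its underside at about 220 mm. That is well above the tallest clamp, which reaches 150 mm.

**Final position:**

| Check | Result |
|---|---|
| Underside above the ukulele's top | about 9–10 mm |
| Centre offset from the outline | less than 1 mm |
| Bridge angle | 2.4° (outline about 2.4–2.5°) |
| Tilt | level within measurement error |
| Wrist force | near zero, so nothing is touching |

**Other objects:** the glue bottle, hammer and jar look unmoved in the last side view.

**Disagreements:** the cameras differed by about 1 mm on the outline's position, which is within their calibration error. One automatic neck-edge reading from the top view (y ≈ 20) disagreed with the rest. I put it down to a poor depth reading and used the wrist view instead.

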